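Block and bleed a gas sampling board

TASK

Isolate and bleed the line on the aluminium board that carries the lying sample cylinder, pushing its levers gently with the fingertips only; nothing is gripped or picked up. First swing the two long levers of the main line fully shut, so that each lies across its pipe, pointing to the cylinder side of the board; only then push the short spring-return vent lever in front of them fully open, until it lies along its own branch pipe pointing away from the tee. Finish while still holding the vent lever open against its spring, and leave the loose things around the valves where they are.

Things in the scene. Friction and masses are not known exactly. Their poses are not given: they have to be found in the camera images.
- sampling_board: fixed aluminium board, 225 x 350 mm, its top 14 mm above the worktop, with a pipe (axis 42 mm high) along its y axis: inlet valve left, brass tee, outlet valve right; a branch runs from the tee to the near side (-x) through the vent valve. A steel cylinder lies along the far side, axis at x = 92 mm. Origin on the worktop below the tee; x to the far side, y left along the pipe, z up.
- inlet_pivot (a point): pivot of the inlet lever (vertical axis), board x 0, y +85 mm, at the sleeves' mid height, 90 mm above the worktop. All three sleeves swing at 84 to 96 mm height; away from the stems and lever roots (within 20 mm of the pivots) nothing else on the board is higher than 66 mm, so a finger tip at 68 to 76 mm height pushes a sleeve and clears the rest. Axes as the board's.
- outlet_pivot (a point): pivot of the outlet lever (vertical axis), board x 0, y -85 mm, 90 mm above the worktop. Axes as the board's. A fixed blue analyser box, 270 mm high (a thin antenna at its back to 330 mm), stands on the worktop to the right of the board and nearer the robot: cross it with the finger tips at 400 mm.
- vent_pivot (a point): pivot of the vent lever (vertical axis), board x -70, y 0 mm, 90 mm above the worktop. Axes as the board's.
- inlet_lever (a joint): angle in rad of the long lever (84 mm plus round end) of the inlet valve: 0 = open, along the pipe, pointing left (board +y); 1.571 = fully shut at its stop, across the pipe, pointing to the cylinder side (board +x). Shuts clockwise from above. Stays where it is left; stiff (0.12 N m, about 2 N at the sleeve). Starts at 0 to 0.35.
- outlet_lever (a joint): angle in rad of the long lever (84 mm plus round end) of the outlet valve: 0 = open, along the pipe, pointing right (board -y); 1.571 = fully shut at its stop, across the pipe, pointing to the cylinder side (board +x). Shuts anticlockwise from above. Stays where it is left; stiff (0.12 N m, about 2 N at the sleeve). Starts at 0 to 0.35.
- vent_lever (a joint): angle in rad of the short vent lever (68 mm plus paddle): 0 = shut, across the branch pipe, pointing left (board +y); 1.571 = fully open at its stop, along the branch, pointing to the near side (board -x). Opens anticlockwise from above. A spring (0.08 N m shut to 0.24 N m open, up to 5 N at the sleeve) shuts it when let go. It counts as opened above 0.3.
- inlet_grip: black plastic sleeve on the inlet lever, 54 mm along the lever, 17 mm wide, 12 mm thick (rounded end). Origin at its middle, 57 mm from the lever's pivot and 90 mm above the worktop; +x runs along the lever to its free end, +z is up.
- outlet_grip: black plastic sleeve on the outlet lever, 54 mm along the lever, 17 mm wide, 12 mm thick (rounded end). Origin at its middle, 57 mm from the lever's pivot and 90 mm above the worktop; +x runs along the lever to its free end, +z is up.
- vent_grip: black plastic sleeve on the vent lever, 38 mm along the lever, 17 mm wide, 12 mm thick (at its free end a round paddle, 25 mm across, end). Origin at its middle, 49 mm from the lever's pivot and 90 mm above the worktop; +x runs along the lever to its free end, +z is up.
- brass_adapter: loose brass tube fitting, 22 mm wide, 24 mm tall, standing on the board; bystander
- steel_adapter: loose steel tube fitting, 16 mm wide, 22 mm tall, standing on the board; bystander
- ptfe_tape: loose roll of white thread tape, 48 mm across, 13 mm high, lying on the board; bystander
- brass_tee: loose brass tee, 44 x 32 x 16 mm, lying on the board; bystander
- spanner_11: loose open-ended spanner, 123 mm long, lying on the board; bystander
- spare_gauge: round pressure gauge, 58 mm across, 30 mm high, lying face up right of the board; bystander
- tube_cutter: tube cutter, 106 mm long, lying right of the board; bystander

How it is judged:
By the outcome, as a careful person would: the job done as asked, in the order asked, and still so for the second after the job is handed in, while the arm keeps its last pose, push and grip.
It also fails if it takes over 61 s, if anything falls off the work surface, if the arm or the gripper's body presses on something with over 40 N, if the wrist force passes 120 N, or if a joint passes its speed limit or range.

ROBOT

A 6-joint arm with a two-finger parallel gripper is mounted at the origin on a cart in front of the work surface, level with it; the furniture and walls round the work are solid. World frame = base frame: x ahead of the robot, y to its left, z up, the work surface at z = 0. Lengths are in m, angles in rad, forces in N, time in s.
With the tool pointing down it reaches from about 0.325 to 0.75 m from the base axis. Payload 7.6 kg.
Tool frame: the origin (TCP) lies on the centre line of the jaws, within the pads' length; the fingertips stand 25 mm ahead of it and the grasp point (between the pads) lies 6 mm ahead of it (arm.nose_length is the z of the fingertips in the tool frame, in m); z points along the fingers, y is the direction in which the jaws open and shut (so a half turn about z gives the same grasp; the last joint's range is limited). The gripper opens to 85 mm and grips with 20 to 120 N. Pads are 22 mm wide; open, the fingers measure 114 mm over their backs; the gripper's body (76 mm by 85 mm) begins 54 mm behind the grasp point. The pads swing forward as they close: fully open they stand 13 mm farther back than shut.
Start: joints at [1.048, 0.052, 1.401, -0, 1.689, -0.07], TCP at [0.23, 0.472, 0.256] pointing down, gripper open.
Joint ranges: [-2.9, 2.9], [-0.91, 2.17], [0.12, 2.37], [-1.06, 4.2], [0.26, 2.73], [-2.93, 2.93]. Speed limits (rad/s): [2.57, 2.57, 3.01, 3.14, 3.14, 3.14].

INTERFACE

Orientations are given as [roll, pitch, yaw] about the fixed x, y, z axes, in that order (R = Rz(yaw) Ry(pitch) Rx(roll)).
In Python, from rig import telemetry, viewer, workorder, finder, arm gives the robot as it stands. The module is installed in compiled form; this text tells all that it offers.
- The arm moves only by the tool servo_tool, never from a script. Its argument "plan" is a list of rows, each a list of 5 numbers: the closure, from 0 (fully open) to 1 (shut), then the shift along the world's x, y, z in m, then the turn about the world's z in rad. In form: [[hand, x, y, z, turn], ...]. A call has exactly 8 rows; each row is the pose to reach, as a shift and turn from the pose commanded when the call began; what a row does not reach only later rows make up. A row lasts 1/8 s, in which the tool goes at most 62.5 mm and 10.7 degrees, less where a joint would pass 70% of its speed; a pose out of reach is approached as far as the arm can. A call with a gripper value outside its range is refused whole. The fingers move at their own pace and stop on an object; "squeeze" is the grip in N (left out, the last holds). Time passes only in rows, so rows that repeat a pose let the fingers close, or fill a call up. It gives the time, the measured TCP pose, the force and the opening at its end, in the units of the state.
- telemetry.read_state(): the state, without advancing time (a new reading comes with each control period).
- viewer.grab_frame(name): name is "side" or "top"; returns a dict with "pixels" (420x560x3 uint8, red, green, blue), "fx", "fy", "cx", "cy" (pixels), "rvec" (rotation vector, rad) and "tvec" (3), from world to camera coordinates, as OpenCV has them. Camera axes: x right, y down, z forward; pixel columns grow to the right and rows downward; lengths in m; the calibration is good to about 2 mm. A picture is of the moment at which its call begins. There is no depth.
- workorder.finish_job(): hands the job in, once; it reports no verdict.
Trained networks look in a picture, given as the dict that the camera call returned (one of the last four; its "shot" number tells which), for a name from the list of things; names that differ only in an ending like _2 or _b are one class to them, and where a whole thing is asked for, a point or a joint stands for the part that bears it (a point fixed in the world has none). Each returns a list of dicts, best first, with "score" (0 to 1); they miss things now and then, are a little off and sometimes report something else, mostly with a low value. They report only what shows in the picture. A call takes as long as a camera call.
- finder.boxes_of(picture, target): "location" ([x, y, z] in m, in world coordinates, good to about 4 mm: the middle of the surface that is visible of it).
- finder.pinpoint(picture, target): "location" ([x, y, z] in m, in world coordinates, good to about 4 mm: a listed point, or the origin of a listed thing).
The state is a dict: "time_s": time; "joints": joint angles; "qd": joint speeds; "joint_efforts": joint torques, N m; "tool_pos": TCP position; "orientation": TCP orientation; "ft_force": force on the tool from outside, world axes, zero at the start; "torque": the same for the moment, N m; "grip_width": finger opening in m.
Only numpy, scipy, OpenCV 4.12 (cv2) and the standard library are available. Lean on these libraries where they do the work, as an engineer would, in place of code of your own. Each camera call takes 0.05 s, during which the arm holds its last target. There are 200 camera calls.

## Working session

There is one attempt and no reset: what is moved stays moved. The work goes in short steps, Python scripts to look and compute and a tool call to move; the robot and the scene stay as the last step left them, time stands still between calls to the robot, and variables do not carry over. Pictures are saved under pics/ and viewed, about 8 in all and at most 12, crops included, and the job is handed in when it is done.

Besides the shell and the picture viewer there is one more tool, called after ">>>" as name(argument=value, ...) on one line, values as JSON. servo_tool: Moves the arm, as the interface text tells. Its arguments: {"type":"object","properties":{"plan":{"type":"array"},"squeeze":{"type":"number"}},"required":["plan"]}

```bash
mkdir -p pics
cat > h.py <<'E'
import numpy as np, cv2
from rig import telemetry, viewer, workorder, finder, arm
def shot(cam,name=None):
    p=viewer.grab_frame(cam)
    if name: cv2.imwrite(f'pics/{name}.png',cv2.cvtColor(np.asarray(p['pixels']),cv2.COLOR_RGB2BGR))
    return p
def pts(p,names,f=finder.pinpoint,n=2):
    for t in names:
        for d in f(p,t)[:n]: print(t,np.round(d['location'],4),round(d['score'],2))
E
python3 - <<'E'
from h import *
s=telemetry.read_state(); print({k:np.round(v,3) for k,v in s.items()}, arm.nose_length)
for c in ['top','side']:
    p=shot(c,c+'0'); print(c)
    pts(p,['sampling_board','inlet_pivot','outlet_pivot','vent_pivot','inlet_grip','outlet_grip','vent_grip'])
E
```

```text
{'time_s': np.float64(0.0), 'joints': array([ 1.048,  0.053,  1.402, -0.   ,  1.689, -0.07 ]), 'qd': array([ 0.001, -0.002, -0.001,  0.001,  0.001, -0.002]), 'joint_efforts': array([ 1.0000e-03, -3.8166e+01, -3.6019e+01,  0.0000e+00,  6.0000e-03,
       -0.0000e+00]), 'tool_pos': array([0.23 , 0.472, 0.255]), 'orientation': array([-3.14 , -0.   ,  2.689]), 'ft_force': array([-0.221, -0.243,  0.134]), 'torque': array([ 0.043,  0.098, -0.033]), 'grip_width': np.float64(0.085)} 0.025
top
sampling_board [ 0.5658 -0.1542  0.0013] 0.64
inlet_pivot [ 0.5607 -0.0729  0.0915] 0.82
inlet_pivot [ 0.4947 -0.1087  0.09  ] 0.31
outlet_pivot [ 0.5681 -0.2419  0.0909] 0.57
vent_pivot [ 0.491  -0.1542  0.0917] 0.72
vent_pivot [ 0.6311 -0.2691  0.0141] 0.39
inlet_grip [ 0.5646 -0.0101  0.0916] 0.5
outlet_grip [ 0.5789 -0.3017  0.0904] 0.73
outlet_grip [ 0.4944 -0.1533  0.0887] 0.48
vent_grip [ 0.4932 -0.1065  0.0912] 0.59
vent_grip [ 0.6156 -0.197   0.0166] 0.56
side
sampling_board [ 5.669e-01 -1.527e-01 -2.000e-04] 0.84
sampling_board [ 0.515  -0.2658  0.0177] 0.71
inlet_pivot [ 0.5618 -0.0719  0.0939] 0.62
inlet_pivot [ 0.5688 -0.2366  0.0916] 0.62
outlet_pivot [ 0.5679 -0.2397  0.0905] 0.84
vent_pivot [ 0.4948 -0.1567  0.0859] 0.81
vent_pivot [ 0.5777 -0.4408  0.0032] 0.65
inlet_grip [ 0.5673 -0.0143  0.087 ] 0.81
outlet_grip [ 0.5748 -0.2958  0.0896] 0.61
outlet_grip [ 0.6149 -0.201   0.0156] 0.41
vent_grip [ 0.4928 -0.0253  0.01  ] 0.66
vent_grip [ 0.4935 -0.1067  0.093 ] 0.59
```

View pics/top0.png

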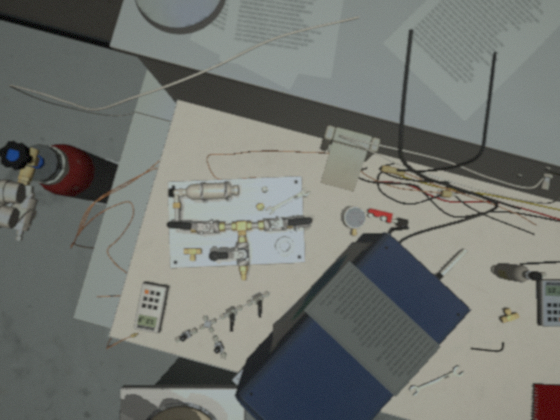

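View pics/side0.png

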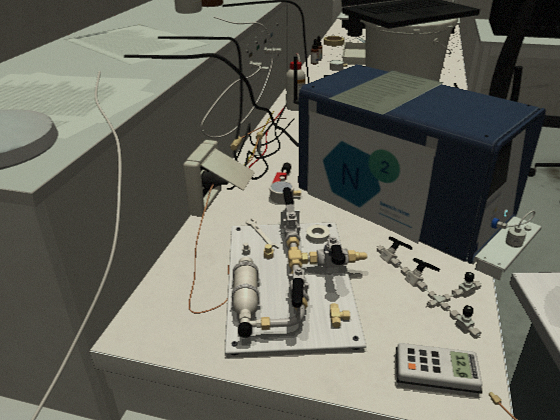

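Run:
```python
from h import *
# board pose fit from pivots (mean of 2 views)
B=np.array([[0,85],[0,-85],[-70,0],[0,0]])/1e3
W=np.array([[.5612,-.0724],[.568,-.2408],[.4929,-.1555],[.5663,-.1535]])
b=B-B.mean(0);w=W-W.mean(0)
th=np.arctan2((b[:,0]*w[:,1]-b[:,1]*w[:,0]).sum(),(b*w).sum())
R=np.array([[np.cos(th),-np.sin(th)],[np.sin(th),np.cos(th)]]);t=W.mean(0)-R@B.mean(0)
print(th,t,[(R@x+t).round(4) for x in B])
for g,pv,l in [((.566,-.0122),B[0],'in'),((.577,-.2988),B[1],'out'),((.4933,-.1066),B[2],'vent')]:
    print(l,(R.T@(np.array(g)-t)-pv).round(4))
p=viewer.grab_frame('side');pts(p,['spare_gauge','tube_cutter','ptfe_tape','brass_adapter','steel_adapter','brass_tee','spanner_11'],n=1)
```

```text
0.031715670440854896 [ 0.5645912  -0.15499507] [array([ 0.5619, -0.07  ]), array([ 0.5673, -0.24  ]), array([ 0.4946, -0.1572]), array([ 0.5646, -0.155 ])]
in [0.0059 0.0577]
out [ 0.0078 -0.0591]
vent [0.0003 0.0506]
spare_gauge [ 0.5809 -0.4433  0.0012] 0.71
tube_cutter [ 0.5911 -0.5259  0.0065] 0.49
ptfe_tape [ 0.5162 -0.2641  0.0126] 0.74
brass_adapter [ 0.6134 -0.2013  0.0174] 0.7
steel_adapter [ 0.6632 -0.2095  0.0133] 0.39
brass_tee [ 0.4935 -0.0266  0.0108] 0.65
spanner_11 [ 0.6323 -0.27    0.0147] 0.59
```

```bash
cat >> h.py <<'E'
th=.032;t=np.array([.5648,-.155]);R=np.array([[np.cos(th),-np.sin(th)],[np.sin(th),np.cos(th)]])
PV=dict(inl=(0,.085),out=(0,-.085),vent=(-.07,0))
def way(l,a,r,gap=0,hx=.0145,hy=.011):
    s,c=np.sin(a),np.cos(a)
    d,n={'inl':((s,c),(-c,s)),'out':((s,-c),(-c,-s)),'vent':((-s,c),(c,s))}[l]
    off=.0085+hx*abs(n[0])+hy*abs(n[1])+gap
    return R@(np.array(PV[l])+r*np.array(d)+off*np.array(n))+t
def ray(p,uv,z):
    M=cv2.Rodrigues(np.array(p['rvec'],float))[0];tv=np.array(p['tvec'],float).ravel()
    o=-M.T@tv;d=M.T@np.array([(uv[0]-p['cx'])/p['fx'],(uv[1]-p['cy'])/p['fy'],1]);return o+d*(z-o[2])/d[2]
E
python3 - <<'E'
from h import *
p=viewer.grab_frame('top')
for uv in [(388,235),(469,309),(362,419),(237,396)]: print('box',ray(p,uv,.27).round(3))
for l,r,a0 in [('inl',.06,-.1),('out',.06,-.1),('vent',.049,-.2)]:
    print(l,'appr',way(l,a0+.1,r,.03).round(3))
    for a in np.linspace(.1,1.67,8): print(round(a,2),way(l,a,r).round(3))
E
```

```text
box [ 0.543 -0.463  0.27 ]
box [ 0.402 -0.618  0.27 ]
box [ 0.194 -0.41   0.27 ]
box [ 0.236 -0.173  0.27 ]
inl appr [ 0.507 -0.012]
0.1 [ 0.542 -0.009]
0.32 [ 0.555 -0.005]
0.55 [ 0.569 -0.005]
0.77 [ 0.583 -0.008]
1.0 [ 0.597 -0.015]
1.22 [ 0.609 -0.026]
1.45 [ 0.618 -0.04 ]
1.67 [ 0.623 -0.053]
out appr [ 0.516 -0.302]
0.1 [ 0.552 -0.303]
0.32 [ 0.564 -0.305]
0.55 [ 0.578 -0.305]
0.77 [ 0.592 -0.301]
1.0 [ 0.606 -0.293]
1.22 [ 0.617 -0.281]
1.45 [ 0.625 -0.267]
1.67 [ 0.63  -0.253]
vent appr [ 0.552 -0.112]
0.1 [ 0.512 -0.106]
0.32 [ 0.502 -0.102]
0.55 [ 0.49  -0.102]
0.77 [ 0.478 -0.104]
1.0 [ 0.466 -0.11 ]
1.22 [ 0.456 -0.119]
1.45 [ 0.448 -0.132]
1.67 [ 0.444 -0.143]
```

>>> servo_tool(plan=[[1,0.02,-0.04,0,-0.12],[1,0.05,-0.09,0,-0.26],[1,0.08,-0.14,0,-0.4],[1,0.11,-0.19,0,-0.54],[1,0.14,-0.245,0,-0.68],[1,0.17,-0.3,0,-0.82],[1,0.2,-0.35,0,-0.96],[1,0.22,-0.39,0,-1.087]], squeeze=20)

```text
time_s: 2.25
tool_pos: [0.4504, 0.0799, 0.2564]
orientation: [3.141, 0.0, 1.596]
ft_force: [-0.7, 0.2, -0.0]
grip_width: 0.0004
```

>>> servo_tool(plan=[[1,0.02,-0.035,0,0],[1,0.04,-0.07,-0.01,0],[1,0.055,-0.092,-0.04,0],[1,0.055,-0.092,-0.08,0],[1,0.055,-0.092,-0.115,0],[1,0.055,-0.092,-0.145,0],[1,0.055,-0.092,-0.16,0],[1,0.055,-0.092,-0.16,0]])

```text
time_s: 3.25
tool_pos: [0.5043, -0.0098, 0.0958]
orientation: [-3.14, -0.0, 1.602]
ft_force: [-0.6, -0.1, 0.8]
grip_width: -0.0002
```

Run:
```python
from h import *
p=shot('side','s1'); im=cv2.imread('pics/s1.png')[180:370,200:400]; cv2.imwrite('pics/s1c.png',cv2.resize(im,None,fx=3,fy=3,interpolation=cv2.INTER_CUBIC))
s=telemetry.read_state();print(s['tool_pos'],s['ft_force'])
```

```text
[ 0.50502057 -0.00987867  0.09702264] [-0.27506767 -0.56355809  0.06383795]
```

View pics/s1c.png

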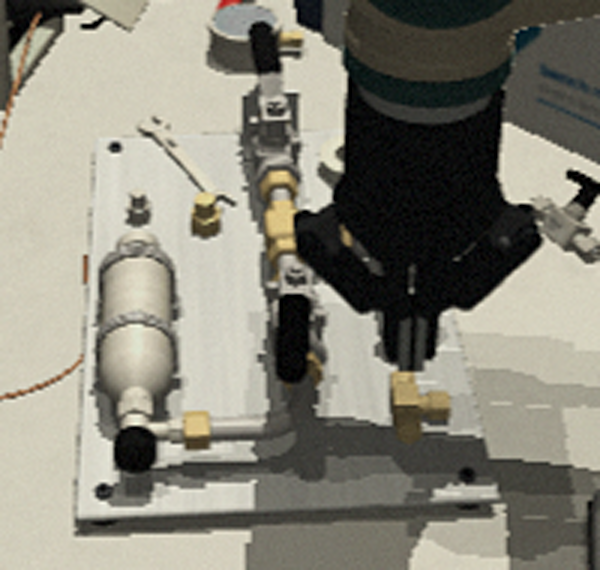

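>>> servo_tool(plan=[[1,0.015,0.001,0,0],[1,0.028,0.001,0,0],[1,0.037,0.002,0,0],[1,0.044,0.003,0,0],[1,0.05,0.005,0,0],[1,0.057,0.005,0,0],[1,0.064,0.005,0,0],[1,0.071,0.004,0,0]])

```text
time_s: 4.3
tool_pos: [0.576, -0.0058, 0.0961]
orientation: [-3.141, -0.0, 1.602]
ft_force: [-1.8, 0.1, -0.2]
grip_width: 0.0
```

>>> servo_tool(plan=[[1,0.007,-0.002,0,0],[1,0.014,-0.005,0,0],[1,0.021,-0.009,0,0],[1,0.028,-0.014,0,0],[1,0.033,-0.02,0,0],[1,0.038,-0.027,0,0],[1,0.042,-0.034,0,0],[1,0.045,-0.041,0,0]])

```text
time_s: 5.3
tool_pos: [0.6208, -0.0472, 0.0963]
orientation: [-3.142, -0.001, 1.602]
ft_force: [-8.8, 14.9, 0.8]
grip_width: -0.0001
```

Run:
```python
from h import *
p=shot('side','s2'); im=cv2.imread('pics/s2.png')[180:370,200:400]; cv2.imwrite('pics/s2c.png',cv2.resize(im,None,fx=3,fy=3,interpolation=cv2.INTER_CUBIC))
pts(p,['inlet_grip','inlet_pivot'])
s=telemetry.read_state();print(s['tool_pos'],s['ft_force'],s['torque'])
```

```text
inlet_grip [ 0.4961 -0.0256  0.0126] 0.64
inlet_grip [ 0.6201 -0.0673  0.0897] 0.45
inlet_pivot [ 0.5616 -0.0709  0.0932] 0.63
[ 0.6207502  -0.04676129  0.09631709] [-2.65518689  3.57041773  0.62355848] [ 0.49193236  0.39176737 -0.05553545]
```

View pics/s2c.png

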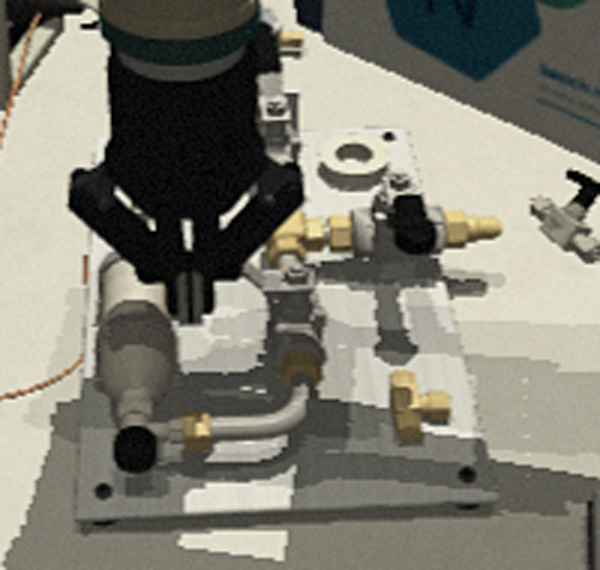

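>>> servo_tool(plan=[[1,0,-0.001,0,0],[1,0,-0.002,0,0],[1,0,-0.003,0,0],[1,0,-0.004,0,0],[1,0,-0.004,0,0],[1,0,-0.004,0,0],[1,0,-0.004,0,0],[1,0,-0.004,0,0]])

```text
time_s: 6.45
tool_pos: [0.6207, -0.0472, 0.0963]
orientation: [3.141, -0.006, 1.605]
ft_force: [-2.5, 16.3, 0.8]
grip_width: 0.0001
```

>>> servo_tool(plan=[[1,0,0.015,0,0],[1,0,0.035,0,0],[1,0,0.035,0.03,0],[1,0,0.035,0.075,0],[1,-0.02,0,0.08,0],[1,-0.045,-0.05,0.08,0],[1,-0.07,-0.1,0.08,0],[1,-0.08,-0.14,0.08,0]])

```text
time_s: 7.45
tool_pos: [0.5398, -0.1923, 0.1769]
orientation: [3.141, 0.001, 1.601]
ft_force: [0.8, -0.5, -0.1]
grip_width: 0.0002
```

>>> servo_tool(plan=[[1,-0.01,-0.04,0,0],[1,-0.02,-0.08,0,0],[1,-0.025,-0.107,0,0],[1,-0.025,-0.107,-0.02,0],[1,-0.025,-0.107,-0.045,0],[1,-0.025,-0.107,-0.065,0],[1,-0.025,-0.107,-0.08,0],[1,-0.025,-0.107,-0.08,0]])

```text
time_s: 8.45
tool_pos: [0.5153, -0.2974, 0.0951]
orientation: [-3.14, -0.001, 1.602]
ft_force: [0.7, 0.1, 0.7]
grip_width: 0.0002
```

Run:
```python
from h import *
p=shot('side','s3'); im=cv2.imread('pics/s3.png')[150:350,200:400]; cv2.imwrite('pics/s3c.png',cv2.resize(im,None,fx=3,fy=3,interpolation=cv2.INTER_CUBIC))
pts(p,['inlet_grip','inlet_pivot'])
s=telemetry.read_state();print(s['tool_pos'],s['ft_force'],s['joint_efforts'])
```

```text
inlet_grip [ 0.6232 -0.067   0.0897] 0.71
inlet_grip [ 0.5761 -0.2941  0.0947] 0.65
inlet_pivot [ 0.56   -0.0697  0.0951] 0.66
[ 0.51619803 -0.29814842  0.09741195] [ 0.22250514  0.51981422 -0.41557832] [ 2.75953242e-02 -4.70106697e+01 -3.31452262e+01 -5.19248465e-05
  5.50572076e-03  1.43928115e-03]
```

View pics/s3c.png

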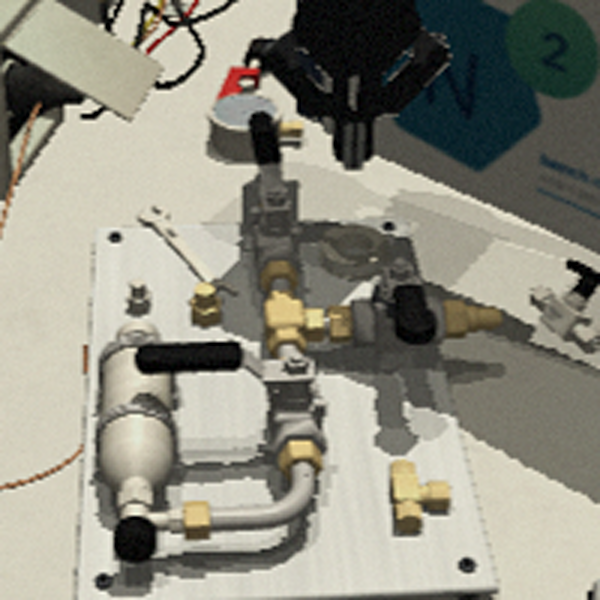

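>>> servo_tool(plan=[[1,0.015,-0.003,0,0],[1,0.027,-0.004,0,0],[1,0.036,-0.005,0,0],[1,0.043,-0.006,0,0],[1,0.05,-0.007,0,0],[1,0.057,-0.007,0,0],[1,0.064,-0.007,0,0],[1,0.071,-0.005,0,0]])

```text
time_s: 9.6
tool_pos: [0.587, -0.3029, 0.0962]
orientation: [-3.141, -0.0, 1.602]
ft_force: [-1.6, -0.2, -0.4]
grip_width: -0.0002
```

>>> servo_tool(plan=[[1,0.007,0.003,0,0],[1,0.014,0.007,0,0],[1,0.02,0.011,0,0],[1,0.026,0.016,0,0],[1,0.031,0.022,0,0],[1,0.035,0.029,0,0],[1,0.039,0.036,0,0],[1,0.042,0.042,0,0]])

```text
time_s: 10.6
tool_pos: [0.629, -0.2604, 0.0964]
orientation: [3.141, 0.0, 1.602]
ft_force: [-1.9, -1.1, -0.5]
grip_width: -0.0004
```

>>> servo_tool(plan=[[1,0,0.001,0,0],[1,0,0.003,0,0],[1,0,0.005,0,0],[1,0,0.007,0,0],[1,0,0.008,0,0],[1,0,0.009,0,0],[1,0,0.009,0,0],[1,0,0.009,0,0]])

```text
time_s: 11.6
tool_pos: [0.6289, -0.2551, 0.0968]
orientation: [3.139, 0.006, 1.599]
ft_force: [5.4, -13.7, -3.3]
grip_width: 0.0
```

>>> servo_tool(plan=[[1,0,-0.015,0,0],[1,0,-0.035,0,0],[1,0,-0.035,0.03,0],[1,0,-0.035,0.075,0],[1,-0.03,0,0.09,0],[1,-0.06,0.045,0.09,0],[1,-0.085,0.095,0.09,0],[1,-0.094,0.141,0.09,0]])

```text
time_s: 12.6
tool_pos: [0.5335, -0.1101, 0.1867]
orientation: [3.142, -0.0, 1.601]
ft_force: [1.3, 0.5, 0.2]
grip_width: -0.0001
```

Run:
```python
from h import *
s=telemetry.read_state();print(s['tool_pos'],s['ft_force'])
for c in ['side','top']:
    p=shot(c,c+'4'); pts(p,['inlet_grip','outlet_grip','inlet_pivot','outlet_pivot','vent_grip','vent_pivot'])
im=cv2.imread('pics/side4.png')[150:350,200:400]; cv2.imwrite('pics/s4c.png',cv2.resize(im,None,fx=3,fy=3,interpolation=cv2.INTER_CUBIC))
```

```text
[ 0.5335323  -0.11010099  0.18666488] [1.29977373 0.50053321 0.22501983]
inlet_grip [ 0.6205 -0.0681  0.0893] 0.87
outlet_grip [ 0.6267 -0.2346  0.0905] 0.51
inlet_pivot [ 0.5594 -0.0692  0.0949] 0.84
outlet_pivot [ 0.5683 -0.2394  0.0892] 0.75
outlet_pivot [ 0.5664 -0.071   0.0929] 0.39
vent_grip [ 0.4948 -0.1086  0.09  ] 0.48
vent_pivot [ 0.4956 -0.1585  0.0885] 0.81
inlet_grip [ 0.6187 -0.0637  0.0901] 0.7
outlet_grip [ 0.6311 -0.2419  0.0882] 0.65
inlet_pivot [ 0.5641 -0.0711  0.0883] 0.64
outlet_pivot [ 0.571 -0.239  0.097] 0.7
vent_pivot [ 0.492  -0.1536  0.0898] 0.68
```

View pics/s4c.png

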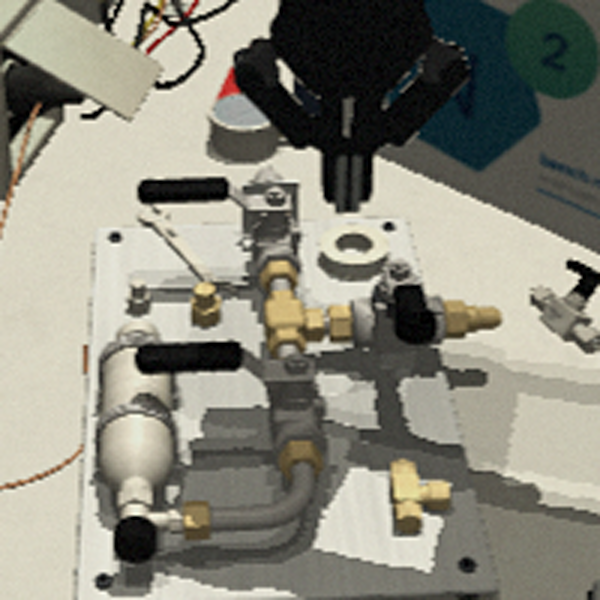

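>>> servo_tool(plan=[[1,0,0,-0.02,0],[1,0,0,-0.045,0],[1,0,0,-0.065,0],[1,0,0,-0.08,0],[1,0,0,-0.09,0],[1,0,0,-0.09,0],[1,-0.005,0.001,-0.09,0],[1,-0.01,0.002,-0.09,0]])

```text
time_s: 14.3
tool_pos: [0.5247, -0.1089, 0.0971]
orientation: [3.14, 0.0, 1.602]
ft_force: [-0.3, -0.6, 0.1]
grip_width: -0.0002
```

>>> servo_tool(plan=[[1,-0.006,0.001,0,0],[1,-0.012,0.002,0,0],[1,-0.018,0.004,0,0],[1,-0.024,0.006,0,0],[1,-0.03,0.006,0,0],[1,-0.036,0.006,0,0],[1,-0.042,0.005,0,0],[1,-0.047,0.004,0,0]])

```text
time_s: 15.3
tool_pos: [0.4773, -0.1048, 0.0963]
orientation: [3.141, -0.0, 1.602]
ft_force: [3.4, 0.3, 0.7]
grip_width: -0.0002
```

>>> servo_tool(plan=[[1,-0.006,-0.003,0,0],[1,-0.011,-0.005,0,0],[1,-0.017,-0.009,0,0],[1,-0.022,-0.014,0,0],[1,-0.026,-0.02,0,0],[1,-0.029,-0.026,0,0],[1,-0.032,-0.032,0,0],[1,-0.033,-0.037,0,0]])

```text
time_s: 16.3
tool_pos: [0.4451, -0.1406, 0.0964]
orientation: [3.139, -0.004, 1.602]
ft_force: [10.8, 20.3, 0.8]
grip_width: 0.0001
```

Run:
```python
from h import *
p=shot('side','s5'); pts(p,['vent_grip','vent_pivot','inlet_grip','outlet_grip'])
q=shot('top','t5'); pts(q,['vent_grip','vent_pivot'])
a=cv2.resize(cv2.imread('pics/s5.png')[180:330,230:400],None,fx=2.4,fy=2.4,interpolation=cv2.INTER_CUBIC)
b=cv2.resize(cv2.imread('pics/t5.png')[160:310,150:320],None,fx=2.3,fy=2.4,interpolation=cv2.INTER_CUBIC)
cv2.imwrite('pics/c5.png',np.hstack([a,b]))
s=telemetry.read_state();print(s['tool_pos'],s['ft_force'])
```

```text
vent_grip [ 0.4461 -0.1585  0.0901] 0.45
vent_pivot [ 0.4965 -0.1542  0.0887] 0.77
inlet_grip [ 0.6232 -0.0658  0.0864] 0.58
inlet_grip [ 0.493  -0.0254  0.0149] 0.32
outlet_grip [ 0.6224 -0.2385  0.0936] 0.7
outlet_grip [ 0.6192 -0.0661  0.0873] 0.31
vent_grip [ 0.4471 -0.1599  0.0939] 0.36
vent_pivot [ 0.4937 -0.1538  0.0903] 0.94
[ 0.44521917 -0.1400762   0.09640105] [8.0294309  9.97395679 0.57477607]
```

View pics/c5.png

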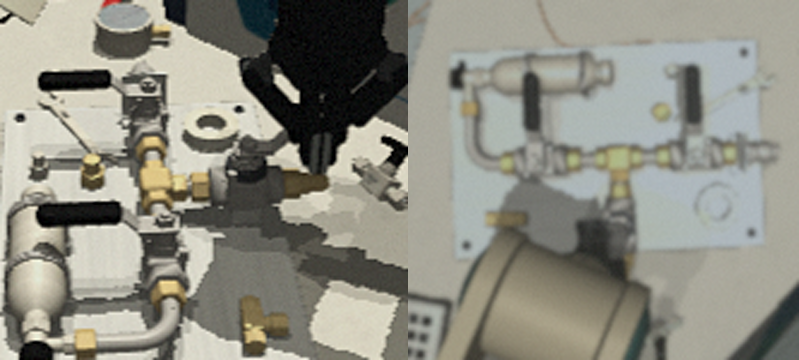

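>>> servo_tool(plan=[[1,0,-0.001,0,0],[1,0,-0.002,0,0],[1,0,-0.003,0,0],[1,0,-0.003,0,0],[1,0,-0.003,0,0],[1,0,-0.003,0,0],[1,0,-0.003,0,0],[1,0,-0.003,0,0]])

```text
time_s: 17.7
tool_pos: [0.4452, -0.1407, 0.0963]
orientation: [3.14, -0.009, 1.604]
ft_force: [6.6, 21.9, 4.2]
grip_width: -0.0002
```

>>> servo_tool(plan=[[1,0,0,0,0],[1,0,0,0,0],[1,0,0,0,0],[1,0,0,0,0],[1,0,0,0,0],[1,0,0,0,0],[1,0,0,0,0],[1,0,0,0,0]])

```text
time_s: 18.7
tool_pos: [0.4452, -0.1407, 0.0963]
orientation: [3.14, -0.009, 1.604]
ft_force: [6.1, 22.1, 3.7]
grip_width: 0.0003
```

Stable at the stop: pushing 3 mm further moved nothing and the force stays at about 22 N. I'm handing in.

Run:
```python
from h import *
s=telemetry.read_state();print(s['tool_pos'],s['ft_force']); print(workorder.finish_job())
```

```text
[ 0.44515913 -0.14065974  0.09633705] [ 6.05435158 22.14838208  3.66615827]
the job is handed in; nothing more can be done
None
```

I shut both long levers first, inlet and then outlet, and then pushed the vent lever fully open with closed fingertips. The job was handed in at about 19 s, with the vent lever still held open.

- **Main line levers:** Each was pushed until it stopped moving under extra push, at about 16 N for the inlet and 14 N for the outlet. The later pictures show both lying across the pipe, parallel and pointing to the cylinder side.
- **Vent lever:** It lies along its branch pipe, pointing away from the tee. Commanding 3 mm more moved it no further. The force then stayed at about 22 N, well above the 5 N the spring can give, so it rests on its stop.
- **Loose things:** In the last picture everything I could see looked unmoved. The tube cutter was partly out of that view, but the arm never went near it.
- **Disagreements:** The networks gave a few wrong matches, such as taking the brass tee for the inlet grip, and I ignored them. Their lever positions scattered by several millimetres, so I relied on the force at the stops and on the pictures.

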